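Free the stuck locating block from the packing jig

ROBOT

A 6-joint arm with a two-finger parallel gripper is mounted at the origin on the work surface. World frame = base frame: x ahead of the robot, y to its left, z up, the work surface at z = 0. Lengths are in m, angles in rad, forces in N, time in s.
With the tool pointing down it reaches from about 0.375 to 0.75 m from the base axis. Payload 9 kg.
Tool frame: the origin (TCP) lies between the finger pads; the fingertips stand 14 mm ahead of it and the grasp point (between the pads) lies 5 mm behind it; z points along the fingers, y is the line along which they close (so a half turn about z gives the same grasp; the last joint's range is limited). The gripper opens to 85 mm and grips with 20 to 120 N. Pads are 22 mm wide; open, the fingers measure 114 mm over their backs; the gripper's body (76 mm by 85 mm) begins 54 mm behind the grasp point. The pads swing forward as they close: fully open they stand 13 mm farther back than shut.
Start: joints at [-1.381, 0.104, 0.097, 1.564, 0, 1.353], TCP at [0.238, -0.551, 0.208] pointing down, gripper open.
Joint ranges: [-2.99, 2.99], [-0.84, 1.86], [-1.1, 1.16], [-1.84, 2.11], [-1.51, 1.56], [-3.14, 3.14]. Speed limits (rad/s): [2.22, 2.22, 2.57, 3.14, 3.14, 3.14].

INTERFACE

Orientations are given as a unit quaternion [x, y, z, w].
In Python, from cell import ctrl gives the robot as it stands.
- The arm moves only by the tool apply_moves, never from a script. Its argument "moves" is a list of rows, each a list of 6 numbers: the shift along the tool's x, y, z in cm, then the turn, a rotation vector about the tool's x, y, z in rad. A call has 1 to 12 rows; each row shifts and turns the commanded pose from where the row before left it, along the tool's axes as they then stand; what a row does not reach is not made up. A row lasts 1/12 s, in which the tool goes at most 41.7 mm and 7.16 degrees, less where a joint would pass 70% of its speed; a pose out of reach is approached as far as the arm can. A call with a gripper value outside its range is refused whole. "gripper" is the finger opening in cm, from 0 to 8.54, set as the call begins (left out, the last holds). The fingers move at their own pace and stop on an object; "force" is the grip in N (left out, the last holds). Time passes only in rows, so rows that do not move let the fingers close. It gives the time, the measured TCP pose, the force, the opening and the grip force at its end, in the units of the state.
- ctrl.state(): the state, without advancing time (a new reading comes with each control period).
- ctrl.grab_frame(name): name is "side" or "top" or "wrist"; returns (picture, depth): 420x560x3 uint8, red, green, blue; 420x560 float32, m along the optical axis (not along the pixel's ray), 0 where there is no reading.
- ctrl.camera_params(name): a dict with "fx", "fy", "cx", "cy" (pixels), "distortion" ([k1, k2, p1, p2, k3] as OpenCV has them; the pictures are not rectified), "camera_from_world" (4x4, takes a point from world to camera coordinates). Camera axes: x right, y down, z forward; pixel columns grow to the right and rows downward; lengths in m; the calibration is good to about 2 mm. A picture is of the moment at which its call begins: read the wrist's pose just before it. camera_params takes no time and is no camera call; for the wrist camera it gives the pose at the moment of the call.
- ctrl.sign_off(): hands the job in; it is judged then, once.
The state is a dict: "clock": time; "joints": joint angles; "dq": joint speeds; "joint_torque": joint torques, N m; "ee_pos": TCP position; "orientation": TCP orientation; "contact_force": force on the tool from outside, world axes, zero at the start; "torque": the same for the moment, N m; "gripper_width": finger opening in m; "finger_force": force on a finger pad.
Only numpy, scipy, OpenCV 4.12 (cv2) and the standard library are available. Lean on these libraries where they do the work, as an engineer would, in place of code of your own. Each camera call takes 0.05 s, during which the arm holds its last target. There are 200 camera calls.

TASK

First clear the two wood offcuts off the packing jig into the green scrap tub. Then grip the pale wooden locating block by its head and rock it from side to side, toward one orange cheek and then the other, until both stiff cheeks are pushed back and it comes free; lift it straight up and finish still holding it, upright and steady, just clear above the cheeks (two to five centimetres). Leave the three loose jars standing where they are.

Things in the scene. Friction and masses are not known exactly. Their poses are not given: they have to be found in the camera images.
- jig: Fixed dark wooden board 240 x 220 x 18 mm (x, y, z), turned up to 20 degrees. Origin: centre of its underside, top face at z 18. The block's foot stands mid-board in a pocket (42 x 26 mm, x by y) of rails 6 mm high. At both y sides of the block a steel bracket (|y| 30 to 88, |x| up to 27, top at z 52) carries an orange cheek. Offcuts lie on the near and far strips (|x| 30 to 120).
- block: Pale block, blue dot on top, 84 mm tall, 0.11 to 0.21 kg, axes parallel to the jig's. Origin: centre of its underside, on the board's top face while seated. Upward, x by y: tenon 40 x 24 (z 0 to 10), body 44 x 40 (to 27), neck 44 x 34 (to 47), head 44 x 40 (to 84). The cheeks' noses (z 32 to 40) reach 2.5 mm into the grooves at the neck's y faces: pulled straight up it rises 5 mm, then catches.
- block_head (a point): Middle of the block's head, 65.5 mm above its underside: grip here, across x (44 mm) or y (40 mm). Gripped across x the block can swing between the pads as the fingers move along the jig's y. Moving the head about 13 mm along y (tilt about 11 degrees about its foot) pushes that side's cheek back about 5 mm, with about 6 N at the head; do it both ways, bring it upright, lift.
- cheek_left (a joint): How far the left cheek (orange plastic, on the jig's +y side, top 40 mm above the board) is pushed back along the jig's +y, in m: 0 at the start, 0.012 at its stop. Stiff: 10 N of sliding friction, no spring, stays where pushed. Past 0.0025 its nose is out of the upright block's groove.
- cheek_right (a joint): The same for the right cheek, on the jig's -y side, pushed back along -y.
- cheek_left_nose (a point): Middle of the tip of the left cheek's nose, 36 mm above the board's top face; nose 36 mm wide (x) and 8 mm high.
- cheek_right_nose (a point): The same point on the right cheek.
- offcut_a: Mid-brown wood offcut 62 x 30 x 28 mm (x, y, z) lying on the near strip of the jig board. Origin: centre of its underside.
- offcut_b: Plywood offcut 54 x 34 x 26 mm (x, y, z) lying on the far strip of the jig board. Origin: centre of its underside.
- tub: Green plastic scrap tub, fixed, open on top, 200 x 140 x 90 mm (x, y, z), walls 4 mm. Origin: centre of its underside. It stands left or right of the jig; the steel pan stands on the other side.
- tub_in (a point): Centre of the tub's inner floor, 4 mm above the table; axes as the tub's.
- pan: Steel food pan, fixed, open on top, 210 x 150 x 80 mm with its rim, not for scrap. Origin: centre of its underside.
- jar_red: Red-brown preserve jar, 72 mm across, 85 mm tall, stands upright; leave alone. Origin: centre of its underside.
- jar_green: Green preserve jar, 72 mm across, 85 mm tall, stands upright; leave alone. Origin: centre of its underside.
- spice_jar: Little amber jar, 40 mm across, 50 mm tall, standing on the far left corner of the jig board; leave alone. Origin: centre of its underside.

How it is judged:
By the outcome, as a careful person would: the job done as asked, in the order asked, and still so for the second after the job is handed in, while the arm keeps its last pose, push and grip.
It also fails if it takes over 72 s, if anything falls off the work surface, if the arm or the gripper's body presses on something with over 40 N, if the wrist force passes 120 N, or if a joint passes its speed limit or range.

## Working session

There is one attempt and no reset: what is moved stays moved. The work goes in short steps, Python scripts to look and compute and a tool call to move; the robot and the scene stay as the last step left them, time stands still between calls to the robot, and variables do not carry over. Pictures are saved under pics/ and viewed, at most 10 in all, crops included, and the job is handed in when it is done.

Besides the shell and the picture viewer there is one more tool, called after "Request:" as name([rows], argument=value, ...), one row to a line, values as JSON. apply_moves: Moves the arm, as the interface text tells. Its arguments: {"type":"object","properties":{"moves":{"type":"array","items":{"type":"array","items":{"type":"number"}}},"gripper":{"type":"number"},"force":{"type":"number"}},"required":["moves"]}

```bash
ls; mkdir -p pics
python3 - <<'E'
from cell import ctrl
import cv2, numpy as np
for n in ("top","side"):
    im,d=ctrl.grab_frame(n); cv2.imwrite(f"pics/{n}0.png",im[:,:,::-1]); np.savez(f"{n}0.npz",im=im,d=d)
    p=ctrl.camera_params(n); print(n,{k:np.round(v,4) for k,v in p.items()})
s=ctrl.state(); print(s)
E
```

```text
pics
top {'fx': np.float64(464.9695), 'fy': np.float64(464.9695), 'cx': np.float64(280.0151), 'cy': np.float64(209.8576), 'distortion': array([-0.0264,  0.    ,  0.    ,  0.    ,  0.    ]), 'camera_from_world': array([[ 0.0283, -0.9989,  0.0363, -0.0301],
       [-0.996 , -0.0312, -0.0841,  0.6114],
       [ 0.0851, -0.0337, -0.9958,  1.0306],
       [ 0.    ,  0.    ,  0.    ,  1.    ]])}
side {'fx': np.float64(525.5438), 'fy': np.float64(525.5438), 'cx': np.float64(274.5533), 'cy': np.float64(212.5482), 'distortion': array([-0.0024,  0.    ,  0.    ,  0.    ,  0.    ]), 'camera_from_world': array([[-0.8888, -0.4583, -0.0023,  0.5198],
       [-0.2387,  0.4672, -0.8513,  0.2006],
       [ 0.3913, -0.7561, -0.5246,  1.2196],
       [ 0.    ,  0.    ,  0.    ,  1.    ]])}
{'clock': 0.1, 'joints': array([-1.38067539e+00,  1.04637727e-01,  9.65570122e-02,  1.56392561e+00,
       -3.56095869e-06,  1.35310276e+00]), 'dq': array([-0.000361  , -0.00147969,  0.0016758 ,  0.00047712,  0.00039033,
       -0.00190667]), 'joint_torque': array([ 7.31583204e-03, -5.58207393e+01,  5.04720068e+01,  1.31871863e-02,
       -2.29933394e-04, -2.35175582e-05]), 'ee_pos': array([ 0.23790903, -0.55045347,  0.20690669]), 'orientation': array([ 9.79282669e-01,  2.02497133e-01,  6.56013867e-06, -6.04966431e-04]), 'contact_force': array([ 0.21935016, -0.75801366, -1.10605408]), 'torque': array([ 0.00733   , -0.01268586, -0.0327894 ]), 'finger_force': 0.0, 'gripper_width': 0.08523414235932564}
```

View pics/top0.png

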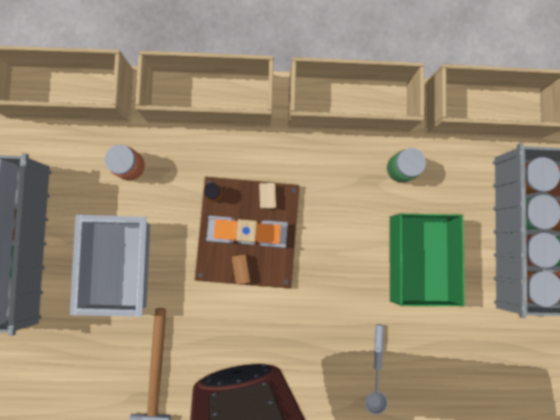

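View pics/side0.png

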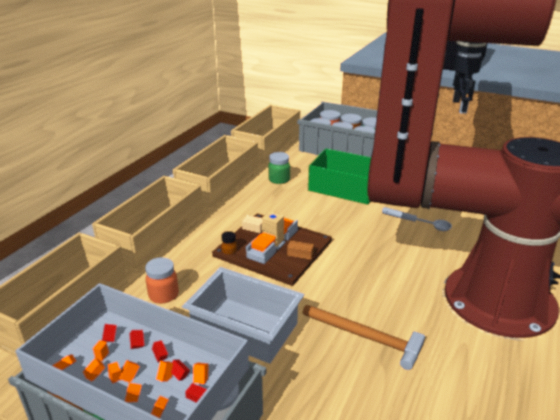

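The top view shows the jig (board corners ~(205,178),(299,185),(292,288),(195,281)), block dot (246,231), offcut_a (241,269), offcut_b (267,195), spice jar (212,190) and the tub to the right (427,260). The side view agrees.

```bash
cat > h.py <<'E'
import numpy as np, cv2
from cell import ctrl
def K(p): return np.array([[p['fx'],0,p['cx']],[0,p['fy'],p['cy']],[0,0,1]]),np.array(p['distortion'])
def plane(p,uv,z):
    k,d=K(p); uv=np.asarray(uv,float).reshape(-1,1,2)
    n=cv2.undistortPoints(uv,k,d).reshape(-1,2); T=p['camera_from_world']; R,t=T[:3,:3],T[:3,3]
    r=np.c_[n,np.ones(len(n))]@R; c=-R.T@t
    return c+r*((z-c[2])/r[:,2])[:,None]
def proj(p,X):
    k,d=K(p); T=p['camera_from_world']
    return cv2.projectPoints(np.asarray(X,float).reshape(-1,1,3),cv2.Rodrigues(T[:3,:3])[0],T[:3,3],k,d)[0].reshape(-1,2)
def cloud(p,d):
    v,u=np.mgrid[:d.shape[0],:d.shape[1]]; k,ds=K(p)
    n=cv2.undistortPoints(np.stack([u,v],-1).reshape(-1,1,2).astype(float),k,ds).reshape(-1,2)
    T=p['camera_from_world']; c=np.c_[n,np.ones(len(n))]*d.reshape(-1,1)
    return ((c-T[:3,3])@T[:3,:3]).reshape(*d.shape,3)
def rect(P):
    c,s,a=cv2.minAreaRect(np.asarray(P[:,:2]*1000,np.float32)); return np.round(c,1),np.round(s,1),round(a,1)
E
cat > m.py <<'E'
from h import *
p=ctrl.camera_params("top"); f=np.load("top0.npz"); im,d=f['im'],f['d']
W=cloud(p,d); hsv=cv2.cvtColor(im,cv2.COLOR_RGB2HSV)
def blob(m,n,z):
    m=cv2.morphologyEx(m.astype(np.uint8),cv2.MORPH_OPEN,np.ones((2,2)))
    cs=cv2.findContours(m,cv2.RETR_EXTERNAL,cv2.CHAIN_APPROX_NONE)[0]
    for c in sorted(cs,key=cv2.contourArea)[-2:]:
        if cv2.contourArea(c)>6:
            mm=np.zeros_like(m);cv2.drawContours(mm,[c],-1,1,-1)
            P=plane(p,np.argwhere(mm)[:,::-1],z); print(n,rect(P),"depth z",np.round(np.median(W[mm>0][:,2]),4))
u,v=np.meshgrid(range(560),range(420)); roi=(u>185)&(u<310)&(v>165)&(v<300)
blob(roi&(hsv[...,2]<95),"board",.018)
z=W[...,2]; 
blob(roi&(z>.085)&(z<.12),"blocktop",.102)
blob(roi&(hsv[...,0]>105)&(hsv[...,0]<130)&(hsv[...,1]>120),"dot",.102)
blob(roi&(v>250)&(z>.035)&(z<.055),"offA",.046)
blob(roi&(v<212)&(u>250)&(z>.033)&(z<.055),"offB",.044)
blob(roi&(v<205)&(u<225)&(z>.055)&(z<.08),"spice",.068)
blob((hsv[...,0]>55)&(hsv[...,0]<80)&(hsv[...,1]>120)&(v>205)&(u>380)&(u<480)&(z>.075),"tubrim",.09)
blob((u>85)&(u<480)&(v>130)&(v<190)&(z>.07)&(z<.1),"jars",.085)
blob((u>60)&(u<160)&(v>200)&(v<325)&(z>.065)&(z<.1),"pan",.08)
blob(roi&(hsv[...,0]<14)&(hsv[...,1]>215)&(hsv[...,2]>150)&(v>215)&(v<248),"cheek",.058)
cv2.imwrite("pics/topz.png",cv2.resize(im[165:300,180:310,::-1],None,fx=4,fy=4,interpolation=cv2.INTER_CUBIC))
E
python3 m.py
```

```text
board (array([477.9,  41.8]), array([69.9, 34. ]), 1.9) depth z 0.0184
board (array([638.9, 109.7]), array([109.2,  55. ]), 64.4) depth z 0.0199
blocktop (array([559.1,  58. ]), array([40. , 43.9]), 86.9) depth z 0.1021
dot (array([558.9,  59.7]), array([ 8.4, 10.5]), 1.7) depth z 0.1033
offA (array([475.5,  69.1]), array([61.7, 30. ]), 11.4) depth z 0.046
offB (array([640.9,  15.4]), array([54.1, 33.6]), 1.8) depth z 0.0438
spice (array([645.2, 136.9]), array([35.2, 34.8]), 2.2) depth z 0.0676
tubrim (array([ 509. , -404.9]), array([188.8,   6.4]), 0.7) depth z 0.0865
tubrim (array([ 507.7, -270.7]), array([187.6,   6.6]), 0.4) depth z 0.0873
jars (array([ 720.4, -295.3]), array([60. , 64.9]), 2.0) depth z 0.0845
jars (array([702.6, 336.6]), array([63.5, 61.7]), 47.2) depth z 0.0849
pan (array([477.2, 347.8]), array([211.6, 150.6]), 0.1) depth z 0.0064
```

View pics/topz.png

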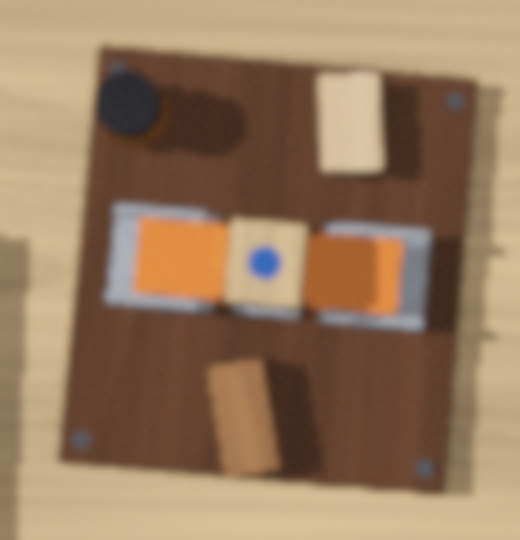

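Measurements match the given sizes (block top z 0.102, offcuts 62x30 and 54x34). The tub is at about (0.508, -0.338). I'll start by turning the wrist the half turn that keeps joint 6 mid-range.

Request:
apply_moves([
  [0,0,0,0,0,-0.122],
  [0,0,0,0,0,-0.122],
  [0,0,0,0,0,-0.122],
  [0,0,0,0,0,-0.122],
  [0,0,0,0,0,-0.122],
  [0,0,0,0,0,-0.122],
  [0,0,0,0,0,-0.122],
  [0,0,0,0,0,-0.122],
  [0,0,0,0,0,-0.122],
  [0,0,0,0,0,-0.122],
  [0,0,0,0,0,-0.122],
  [0,0,0,0,0,-0.122],
], gripper=7)

```text
clock: 1.1
ee_pos: [0.2379, -0.5506, 0.2072]
orientation: [0.591, 0.807, 0.0, -0.0]
contact_force: [-0.2, 0.1, 0.8]
gripper_width: 0.07
finger_force: 0.0
```

Request:
apply_moves([
  [0,0,0,0,0,-0.122],
  [0,0,0,0,0,-0.122],
  [0,0,0,0,0,-0.122],
  [0,0,0,0,0,-0.122],
  [0,0,0,0,0,-0.122],
  [0,0,0,0,0,-0.122],
  [0,0,0,0,0,-0.122],
  [0,0,0,0,0,-0.122],
  [0,0,0,0,0,-0.122],
  [0,0,0,0,0,-0.122],
  [0,0,0,0,0,-0.122],
  [0,0,0,0,0,-0.122],
])

```text
clock: 2.1
ee_pos: [0.2379, -0.5506, 0.2071]
orientation: [-0.1, 0.995, 0.0, -0.0]
contact_force: [0.2, 0.3, -0.9]
gripper_width: 0.0701
finger_force: 0.0
```

```bash
cat > go.py <<'E'
import sys
from h import *
from scipy.spatial.transform import Rotation as R
s=ctrl.state(); r=R.from_quat(s['orientation']); x=r.as_matrix()[:,0]
print("t",round(s['clock'],2),"p",np.round(s['ee_pos'],4),"yaw",round(np.degrees(np.arctan2(x[1],x[0])),2),"z",np.round(r.as_matrix()[:,2],3),"q",np.round(s['joints'],2),"F",np.round(s['contact_force'],1),"w",round(s['gripper_width'],4),"ff",s['finger_force'])
a=[float(v) for v in sys.argv[1:]]
for i in range(0,len(a),3): print("to",a[i:i+3],"tool shift cm",np.round(r.inv().apply(np.array(a[i:i+3])-s['ee_pos'])*100,2))
E
python3 - <<'E'
from h import *
p=ctrl.camera_params("top"); c=np.array([[102,47],[475,82],[443,492],[62,462]])/4.+[180,165]-.375
P=plane(p,c,.018); print(P, P.mean(0)); 
for a,b in((0,3),(1,2)): v=P[a]-P[b]; print(np.linalg.norm(v),np.degrees(np.arctan2(v[1],v[0])))
for a,b in((0,1),(3,2)): v=P[a]-P[b]; print(np.linalg.norm(v),np.degrees(np.arctan2(-v[0],v[1])))
E
python3 go.py .475 .069 .2
```

```text
[[ 0.68440766  0.16183371  0.018     ]
 [ 0.67128047 -0.05283414  0.018     ]
 [ 0.43699077 -0.04056811  0.018     ]
 [ 0.44812367  0.17447348  0.018     ]] [0.56020064 0.06072623 0.018     ]
0.2366218234016034 -3.0620607185017925
0.23461057401394453 -2.996933499521084
0.21506884569612306 -3.4993456688877655
0.21532957802617775 -2.9636100570735144
t 2.1 p [ 0.2379 -0.5506  0.2071] yaw -168.52 z [-0.     0.001 -1.   ] q [-1.38  0.1   0.1   1.56 -0.   -1.58] F [ 0.2  0.3 -0.9] w 0.0701 ff 0.0
to [0.475, 0.069, 0.2] tool shift cm [-35.56  56.     0.76]
```

Request:
apply_moves([
  [-0.8,1.2,0,0,0,0],
  [-1.5,2.4,0,0,0,0],
  [-1.5,2.4,0,0,0,0],
  [-1.5,2.4,0,0,0,0],
  [-1.5,2.4,0,0,0,0],
  [-1.5,2.4,0,0,0,0],
  [-1.5,2.4,0,0,0,0],
  [-1.5,2.4,0,0,0,0],
  [-1.5,2.4,0,0,0,0],
  [-1.5,2.4,0,0,0,0],
  [-1.5,2.4,0,0,0,0],
  [-1.5,2.4,0,0,0,0],
])

```text
clock: 3.1
ee_pos: [0.3546, -0.2452, 0.2073]
orientation: [-0.097, 0.995, 0.0, -0.0]
contact_force: [0.6, 1.1, -0.0]
gripper_width: 0.0699
finger_force: 0.0
```

Request:
apply_moves([
  [-1.5,2.4,0,0,0,0],
  [-1.5,2.4,0,0,0,0],
  [-1.5,2.4,0,0,0,0],
  [-1.5,2.4,0,0,0,0],
  [-1.5,2.4,0,0,0,0],
  [-1.5,2.4,0,0,0,0],
  [-1.5,2.4,0,0,0,0],
  [-1.5,2.4,0,0,0,0],
  [-1.5,2.4,0,0,0,0],
  [-1.5,2.4,0,0,0,0],
  [-1.5,2.4,0,0,0,0],
  [-0.8,2.0,0.8,0,0,0],
])

```text
clock: 4.1
ee_pos: [0.4705, 0.0672, 0.2003]
orientation: [-0.097, 0.995, -0.0, 0.001]
contact_force: [0.8, 0.3, 1.0]
gripper_width: 0.0696
finger_force: 0.0
```

```bash
python3 - <<'E'
from h import *
p=ctrl.camera_params("wrist"); im,d=ctrl.grab_frame("wrist"); np.savez("w0.npz",im=im,d=d)
cv2.imwrite("pics/w0.png",im[:,:,::-1]); W=cloud(p,d)
print(np.round(p['camera_from_world'],3),p['fx'])
for X in ([.475,.069,.046],[.641,.015,.044],[.559,.0585,.102]): print(proj(p,X))
E
python3 go.py .4755 .069 .08  .4755 .069 .036
```

```text
[[-0.194  0.981 -0.001  0.026]
 [ 0.936  0.185  0.301 -0.489]
 [ 0.295  0.057 -0.954  0.23 ]
 [ 0.     0.     0.     1.   ]] 330.2435525944663
[[285.55997273 191.6148038 ]]
[[210.78471811 320.65205658]]
[[256.44554539 292.56268044]]
t 4.15 p [0.4696 0.0698 0.198 ] yaw -168.75 z [-0.001  0.002 -1.   ] q [-0.13 -0.28 -0.28  1.57  0.   -0.33] F [-1.5  2.5 -2.3] w 0.0699 ff 0.0
to [0.4755, 0.069, 0.08] tool shift cm [-0.57 -0.22 11.8 ]
to [0.4755, 0.069, 0.036] tool shift cm [-0.57 -0.22 16.2 ]
```

View pics/w0.png

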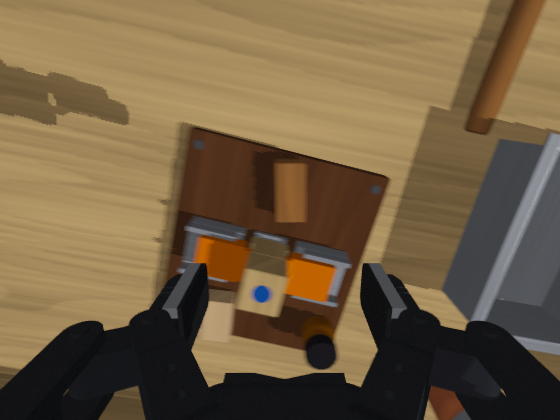

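The wrist view agrees to about 4 mm: offcut_a top at (290,190), dot at (261,294), predicted (286,192) and (256,293). That is well inside the open fingers, so I'm going down.

Request:
apply_moves([
  [-0.3,0,1.0,0,0,0],
  [-0.3,0,2.0,0,0,0],
  [0,0,2.5,0,0,0],
  [0,0,2.5,0,0,0],
  [0,0,2.5,0,0,0],
  [0,0,2.0,0,0,0],
  [0,0,1.5,0,0,0],
  [0,0,1.0,0,0,0],
  [0,0,0.7,0,0,0],
  [0,0,0.5,0,0,0],
  [0,0,0,0,0,0],
  [0,0,0,0,0,0],
])

```text
clock: 5.15
ee_pos: [0.4757, 0.0664, 0.0381]
orientation: [-0.097, 0.995, -0.0, 0.0]
contact_force: [0.0, -0.0, 1.0]
gripper_width: 0.0703
finger_force: 0.0
```

Request:
apply_moves([
  [0,0,0,0,0,0],
  [0,0,0,0,0,0],
  [0,0,0,0,0,0],
  [0,0,0,0,0,0],
  [0,0,0,0,0,0],
  [0,0,0,0,0,0],
  [0,0,0,0,0,0],
  [0,0,0,0,0,0],
], gripper=1, force=40)

```text
clock: 5.82
ee_pos: [0.4753, 0.0666, 0.0376]
orientation: [-0.097, 0.995, -0.0, -0.0]
contact_force: [0.8, -0.4, -0.2]
gripper_width: 0.0101
finger_force: 0.0
```

```bash
python3 go.py .4755 .069 .18 .508 -.338 .18 .508 -.338 .12
```

```text
t 5.82 p [0.4753 0.0666 0.0376] yaw -168.87 z [-0. -0. -1.] q [-0.13 -0.23 -0.53  1.27 -0.   -0.33] F [ 0.8 -0.4 -0.2] w 0.0101 ff 0.0
to [0.4755, 0.069, 0.18] tool shift cm [ -0.07   0.23 -14.24]
to [0.508, -0.338, 0.18] tool shift cm [  4.6  -40.33 -14.24]
to [0.508, -0.338, 0.12] tool shift cm [  4.6  -40.33  -8.24]
```

The fingers closed on nothing, so I need to look.

Run:
```python
from h import *
a,_=ctrl.grab_frame("wrist"); b,_=ctrl.grab_frame("side")
b=cv2.resize(b[190:290,190:350],(560,350),interpolation=cv2.INTER_CUBIC)
cv2.imwrite("pics/w1.png",np.hstack([cv2.resize(a,(400,300)),cv2.resize(b,(400,300))])[:,:,::-1])
```

```text
(no output)
```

View pics/w1.png

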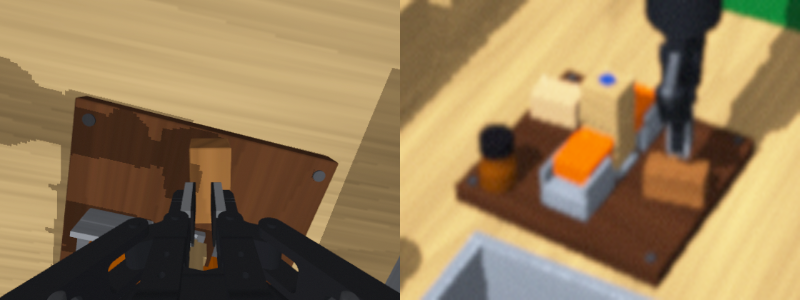

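The wrist view shows the fingers (tips ~ (203,185) in the left half) and the offcut at (190-231, 148-235) partly hidden by them. I'll check with depth where the tips and the offcut really are.

Run:
```python
from h import *
p=ctrl.camera_params("wrist"); im,d=ctrl.grab_frame("wrist"); W=cloud(p,d)
s=ctrl.state()['ee_pos']; print("TCP proj",proj(p,[s,s-[0,0,.014]])*400/560, s)
for v in range(140,320,15): print(v,[tuple(np.round(W[v,u]*1000).astype(int)) for u in (255,275,285,300,318)])
pt=ctrl.camera_params("top"); i2,d2=ctrl.grab_frame("top"); W2=cloud(pt,d2)
h=cv2.cvtColor(i2,cv2.COLOR_RGB2HSV)
P=proj(pt,[.4755,.069,.046])[0].astype(int); print(P)
z=W2[P[1]-14:P[1]+22:2,P[0]-12:P[0]+14:2,2]; print(np.round(z*1000).astype(int))
```

```text
TCP proj [[203.49574798 180.84767027]
 [203.47194737 173.63668382]] [0.47526105 0.06658116 0.03755274]
140 [(np.int64(422), np.int64(38), np.int64(-1)), (np.int64(420), np.int64(50), np.int64(1)), (np.int64(419), np.int64(56), np.int64(1)), (np.int64(417), np.int64(64), np.int64(1)), (np.int64(415), np.int64(75), np.int64(0))]
155 [(np.int64(431), np.int64(39), np.int64(0)), (np.int64(429), np.int64(51), np.int64(-1)), (np.int64(428), np.int64(57), np.int64(0)), (np.int64(426), np.int64(66), np.int64(-1)), (np.int64(424), np.int64(77), np.int64(0))]
170 [(np.int64(439), np.int64(41), np.int64(9)), (np.int64(438), np.int64(53), np.int64(0)), (np.int64(437), np.int64(59), np.int64(0)), (np.int64(435), np.int64(68), np.int64(-1)), (np.int64(433), np.int64(79), np.int64(1))]
185 [(np.int64(445), np.int64(43), np.int64(18)), (np.int64(443), np.int64(54), np.int64(18)), (np.int64(442), np.int64(60), np.int64(18)), (np.int64(441), np.int64(69), np.int64(17)), (np.int64(441), np.int64(80), np.int64(6))]
200 [(np.int64(454), np.int64(45), np.int64(18)), (np.int64(448), np.int64(56), np.int64(
[... 2287 characters left out ...]
543  545  545  544]
 [ 547  547  547  546  546  545  544  545  546  544  545  545  544]
 [1079  547  548  547  546  548  545  548  546  547  547  545  545]
 [ 548  548  548  548  548  549  548  547  548  548  546  548  546]
 [ 551  549  549  550  549  550  550  549  549  548  549  548  548]
 [ 550  549  551  550  548  549  551  549  550  550  547  551  527]
 [ 550  550  552  550  552  551  550  552  551  548  552  550  485]
 [ 550  551  551  549  552  549  552  551  550  551  550  550  553]
 [ 550  554  553  551  551  552  550  551  552  549  553  550  553]
 [ 552  552  551  552  552  550  551  549  550  552  552  552  554]
 [ 550  553  551  552  552  553  552  552  553  550  551  551  556]]
```

Run:
```python
from h import *
p=ctrl.camera_params("wrist"); im,d=ctrl.grab_frame("wrist"); W=cloud(p,d)
for u in (258,262,265,268,272,298,302,306,310):
    print(u,[(v,*np.round(W[v,u]*1000).astype(int).tolist()) for v in range(250,272,3)])
pt=ctrl.camera_params("side"); i2,d2=ctrl.grab_frame("side"); W2=cloud(pt,d2)
s=ctrl.state()['ee_pos']
h=cv2.cvtColor(i2,cv2.COLOR_RGB2HSV)
m=(abs(W2[...,:2]-s[:2]).max(-1)<.045)&(W2[...,2]>.02)&(h[...,1]<110)
P=W2[m]; print("grey low pts side",len(P)); o=np.argsort(P[:,2])[:25]; print(np.round(P[o]*1000).astype(int).tolist())
```

```text
258 [(250, 485, 52, 18), (253, 488, 52, 17), (256, 489, 52, 18), (259, 491, 53, 18), (262, 493, 53, 19), (265, 465, 53, 76), (268, 466, 53, 78), (271, 466, 53, 79)]
262 [(250, 485, 54, 17), (253, 487, 55, 18), (256, 466, 54, 66), (259, 466, 54, 68), (262, 466, 54, 72), (265, 466, 55, 74), (268, 466, 55, 77), (271, 466, 55, 80)]
265 [(250, 485, 56, 18), (253, 486, 56, 18), (256, 465, 55, 67), (259, 465, 56, 69), (262, 465, 56, 72), (265, 465, 56, 75), (268, 466, 56, 77), (271, 465, 56, 80)]
268 [(250, 471, 57, 46), (253, 474, 57, 45), (256, 465, 57, 67), (259, 465, 57, 68), (262, 465, 57, 72), (265, 465, 57, 75), (268, 466, 57, 76), (271, 465, 57, 80)]
272 [(250, 471, 59, 46), (253, 473, 59, 45), (256, 465, 58, 66), (259, 465, 59, 69), (262, 465, 59, 72), (265, 465, 59, 74), (268, 465, 59, 78), (271, 464, 59, 81)]
298 [(250, 469, 72, 45), (253, 470, 72, 47), (256, 462, 70, 66), (259, 463, 70, 68), (262, 463, 70, 72), (265, 463, 70, 74), (268, 463, 70, 77), (271, 462, 70, 81)]
302 [(250, 468, 74, 46), (253, 470, 75, 45), (256, 462, 72, 67), (259, 462, 72, 69), (262, 463, 72, 71), (265, 462, 71, 76), (268, 462, 71, 78), (271, 463, 71, 80)]
306 [(250, 468, 76, 46), (253, 469, 77, 46), (256, 462, 74, 66), (259, 462, 74, 69), (262, 462, 73, 72), (265, 462, 73, 75), (268, 462, 73, 78), (271, 462, 73, 81)]
310 [(250, 467, 78, 46), (253, 469, 79, 46), (256, 471, 79, 46), (259, 461, 75, 69), (262, 462, 75, 71), (265, 462, 75, 75), (268, 461, 74, 79), (271, 462, 75, 80)]
grey low pts side 1520
[[480, 57, 44], [476, 57, 45], [466, 74, 59], [472, 73, 60], [469, 74, 61], [467, 73, 61], [478, 80, 62], [473, 78, 62], [475, 79, 63], [481, 79, 64], [463, 75, 64], [462, 71, 65], [464, 74, 66], [477, 82, 67], [464, 62, 67], [480, 81, 68], [471, 82, 69], [467, 80, 69], [465, 61, 70], [461, 74, 70], [464, 81, 70], [472, 86, 70], [463, 76, 71], [472, 82, 71], [482, 77, 71]]
```

Wrist and side depth agree. The fingertips really stand at z≈0.063 with the TCP reading 0.0376, so they are about 25 mm behind the reported TCP where the text puts them 14 mm ahead. I'll go by what I see: open, shift y by 4 mm, go down 3.8 cm more and watch the force.

Request:
apply_moves([
  [0,0.2,0,0,0,0],
  [0,0.2,0,0,0,0],
  [0,0,0,0,0,0],
  [0,0,0,0,0,0],
  [0,0,0,0,0,0],
  [0,0,0.6,0,0,0],
  [0,0,0.8,0,0,0],
  [0,0,0.8,0,0,0],
  [0,0,0.4,0,0,0],
  [0,0,0.2,0,0,0],
  [0,0,0,0,0,0],
], gripper=6)

```text
clock: 7.03
ee_pos: [0.4739, 0.0706, 0.0087]
orientation: [-0.097, 0.995, 0.0, -0.001]
contact_force: [-0.9, 0.6, -0.8]
gripper_width: 0.0601
finger_force: 0.0
```

```bash
cat > tips.py <<'E'
from h import *
# fingertip points (grey/black) near the TCP as the side and wrist cameras see them
def tips(n):
    p=ctrl.camera_params(n); im,d=ctrl.grab_frame(n); W=cloud(p,d); s=ctrl.state()['ee_pos']
    h=cv2.cvtColor(im,cv2.COLOR_RGB2HSV)
    m=(abs(W[...,0]-s[0])<.02)&(abs(W[...,1]-s[1])<.05)&(W[...,2]>s[2]-.02)&(W[...,2]<s[2]+.05)&(h[...,1]<90)
    P=W[m]; 
    for sg in (-1,1):
        Q=P[(P[:,1]-s[1])*sg>0]; Q=Q[np.argsort(Q[:,2])][:30]
        if len(Q): print(n,sg,"lowest 3/15/30",np.round(Q[[2,min(14,len(Q)-1),len(Q)-1]]*1000).astype(int).tolist())
tips("wrist"); tips("side")
E
python3 go.py; python3 tips.py
```

```text
t 7.03 p [0.4739 0.0706 0.0087] yaw -168.87 z [-0.001  0.    -1.   ] q [-0.13 -0.21 -0.57  1.21 -0.   -0.32] F [-0.9  0.6 -0.8] w 0.0601 ff 0.0
wrist -1 lowest 3/15/30 [[484, 42, 39], [486, 42, 39], [488, 42, 40]]
wrist 1 lowest 3/15/30 [[468, 100, 37], [461, 98, 38], [475, 101, 39]]
side -1 lowest 3/15/30 [[480, 32, 41], [478, 41, 51], [472, 37, 59]]
side 1 lowest 3/15/30 [[467, 89, 22], [466, 104, 39], [463, 110, 47]]
```

Request:
apply_moves([
  [0,0,0.6,0,0,0],
  [0,0,0.4,0,0,0],
  [0,0,0.1,0,0,0],
  [0,0,0,0,0,0],
])

```text
clock: 7.47
ee_pos: [0.4741, 0.0705, -0.002]
orientation: [-0.097, 0.995, 0.0, -0.0]
contact_force: [-0.2, 0.8, -0.2]
gripper_width: 0.0602
finger_force: 0.0
```

Request:
apply_moves([
  [0,0,0,0,0,0],
  [0,0,0,0,0,0],
  [0,0,0,0,0,0],
  [0,0,0,0,0,0],
  [0,0,0,0,0,0],
  [0,0,0,0,0,0],
], gripper=1)

```text
clock: 7.97
ee_pos: [0.4748, 0.0704, -0.0011]
orientation: [-0.097, 0.995, -0.0, 0.0]
contact_force: [0.5, 0.3, 3.6]
gripper_width: 0.0289
finger_force: 41.1
```

```bash
python3 go.py .475 .07 .16  .508 -.338 .16 .508 -.338 .10
```

```text
t 7.97 p [ 0.4748  0.0704 -0.0011] yaw -168.88 z [ 0.001 -0.    -1.   ] q [-0.13 -0.2  -0.58  1.19 -0.   -0.32] F [0.5 0.3 3.6] w 0.0289 ff 41.080729365348816
to [0.475, 0.07, 0.16] tool shift cm [ -0.02  -0.05 -16.11]
to [0.508, -0.338, 0.16] tool shift cm [  4.62 -40.72 -16.1 ]
to [0.508, -0.338, 0.1] tool shift cm [  4.62 -40.72 -10.1 ]
```

Gripped (28.9 mm, 41 N). Now I'll lift it and carry it to the tub.

Request:
apply_moves([
  [0,0,-0.6,0,0,0],
  [0,0,-1.5,0,0,0],
  [0,0,-2,0,0,0],
  [0,0,-2,0,0,0],
  [0,0,-2,0,0,0],
  [0,0,-2,0,0,0],
  [0,0,-2,0,0,0],
  [0,0,-2,0,0,0],
  [0,-1,-1.5,0,0,0],
  [0,-1.6,-0.5,0,0,0],
  [0,-2.2,0,0,0,0],
  [0,-2.8,0,0,0,0],
])

```text
clock: 8.97
ee_pos: [0.4893, -0.0041, 0.1606]
orientation: [-0.098, 0.995, -0.0, 0.001]
contact_force: [0.4, -0.2, -1.4]
gripper_width: 0.0293
finger_force: 40.7
```

Request:
apply_moves([
  [0,-3,0,0,0,0],
  [0,-3,0,0,0,0],
  [0,-3,0,0,0,0],
  [0,-3,0,0,0,0],
  [0,-3,0,0,0,0],
  [0,-3,0,0,0,0],
  [0,-3,0,0,0,0],
  [0,-3,0,0,0,0],
  [0,-3,0,0,0,0],
  [0,-3,0,0,0,0],
  [0,-2.5,0,0,0,0],
  [0,-1.5,0,0,0,0],
])

```text
clock: 9.97
ee_pos: [0.5545, -0.3402, 0.1592]
orientation: [-0.096, 0.995, -0.0, -0.0]
contact_force: [-0.3, 0.3, 0.4]
gripper_width: 0.029
finger_force: 40.7
```

```bash
python3 go.py .555 -.338 .012
```

```text
t 9.97 p [ 0.5545 -0.3402  0.1592] yaw -168.96 z [-0.001 -0.    -1.   ] q [-0.75  0.26  0.18  1.49 -0.   -0.94] F [-0.3  0.3  0.4] w 0.029 ff 40.65958321094513
to [0.555, -0.338, 0.012] tool shift cm [-0.1   0.21 14.72]
```

Request:
apply_moves([
  [0,0,1,0,0,0],
  [0,0,2,0,0,0],
  [0,0,2.2,0,0,0],
  [0,0,2.2,0,0,0],
  [0,0,2.2,0,0,0],
  [0,0,2.0,0,0,0],
  [0,0,1.6,0,0,0],
  [0,0,1.0,0,0,0],
  [0,0,0.4,0,0,0],
  [0,0,0,0,0,0],
])

```text
clock: 10.8
ee_pos: [0.5542, -0.3368, 0.0127]
orientation: [-0.097, 0.995, 0.001, -0.001]
contact_force: [-0.2, -0.1, 0.5]
gripper_width: 0.0293
finger_force: 40.7
```

Request:
apply_moves([
  [0,0,0,0,0,0],
  [0,0,0,0,0,0],
  [0,0,0,0,0,0],
  [0,0,0,0,0,0],
  [0,0,-1,0,0,0],
  [0,0,-2,0,0,0],
  [0,0,-2.5,0,0,0.04],
  [0,0,-2.5,0,0,0.06],
  [0,0,-2.5,0,0,0.06],
  [0,0,-2.5,0,0,0],
  [0,0,-1.5,0,0,0],
  [0,0,-0.5,0,0,0],
], gripper=6)

```text
clock: 11.8
ee_pos: [0.556, -0.3388, 0.1682]
orientation: [-0.017, 1.0, -0.002, 0.002]
contact_force: [0.4, 0.4, -0.6]
gripper_width: 0.0599
finger_force: 0.0
```

```bash
python3 go.py .641 .015 .16
```

```text
t 11.8 p [ 0.556  -0.3388  0.1682] yaw -178.04 z [ 0.004 -0.004 -1.   ] q [-0.75  0.25  0.19  1.5  -0.   -0.78] F [ 0.4  0.4 -0.6] w 0.0599 ff 0.0
to [0.641, 0.015, 0.16] tool shift cm [-9.7  35.07  0.72]
```

Request:
apply_moves([
  [-0.4,1.6,0,0,0,0],
  [-0.9,3.2,0,0,0,0],
  [-0.9,3.2,0,0,0,0],
  [-0.9,3.2,0,0,0,0],
  [-0.9,3.2,0,0,0,0],
  [-0.9,3.2,0,0,0,0],
  [-0.9,3.2,0,0,0,0],
  [-0.9,3.2,0,0,0,0],
  [-0.9,3.2,0,0,0,0],
  [-0.9,3.2,0,0,0,0],
  [-0.9,3.2,0,0,0,0],
  [-0.3,1.8,0,0,0,0],
])

```text
clock: 12.8
ee_pos: [0.6391, 0.0237, 0.1623]
orientation: [-0.018, 1.0, 0.001, -0.001]
contact_force: [0.2, -0.1, -0.2]
gripper_width: 0.06
finger_force: 0.0
```

Request:
apply_moves([
  [0,0,0,0,0,0],
  [0,0,0,0,0,0],
])

```text
clock: 12.97
ee_pos: [0.6388, 0.021, 0.1624]
orientation: [-0.018, 1.0, 0.0, -0.001]
contact_force: [0.4, 0.1, 0.3]
gripper_width: 0.0603
finger_force: 0.0
```

```bash
python3 - <<'E'
from h import *
p=ctrl.camera_params("wrist"); im,d=ctrl.grab_frame("wrist"); W=cloud(p,d); z=W[...,2]
m=((z>.038)&(z<.05)&(W[...,0]>.585)&(W[...,0]<.68)&(abs(W[...,1]-.015)<.05)).astype(np.uint8)
n,l,st,_=cv2.connectedComponentsWithStats(m); i=1+st[1:,4].argmax(); print(rect(W[l==i]),st[i])
p=ctrl.camera_params("top"); im,d=ctrl.grab_frame("top"); W=cloud(p,d)
t=W[(abs(W[...,0]-.508)<.09)&(abs(W[...,1]+.338)<.06)&(W[...,2]>.02)]; print("in tub",len(t),np.round(np.median(t,0),3) if len(t) else "")
E
python3 go.py .641 .015 -.003
```

```text
(array([642.5,  17.9]), array([54.1, 34. ]), 3.1) [ 262  170   39   59 2204]
in tub 392 [ 0.557 -0.335  0.032]
t 13.07 p [0.6391 0.0191 0.1629] yaw -178.06 z [-0.001 -0.    -1.   ] q [-0.17  0.22  0.15  1.5  -0.   -0.21] F [-0.1 -0.   0.3] w 0.0599 ff 0.0
to [0.641, 0.015, -0.003] tool shift cm [-0.2  -0.41 16.59]
```

offcut_a lies in the tub, and offcut_b sits at (0.6425, 0.018). Descending on it.

Request:
apply_moves([
  [-0.3,0,1,0,0,0],
  [0,0,2,0,0,0],
  [0,0,2.5,0,0,0],
  [0,0,2.5,0,0,0],
  [0,0,2.2,0,0,0],
  [0,0,1.8,0,0,0],
  [0,0,1.5,0,0,0],
  [0,0,1.2,0,0,0],
  [0,0,0.8,0,0,0],
  [0,0,0.6,0,0,0],
  [0,0,0.4,0,0,0],
  [0,0,0,0,0,0],
])

```text
clock: 14.07
ee_pos: [0.6425, 0.0193, -0.0018]
orientation: [-0.017, 1.0, -0.0, -0.0]
contact_force: [0.7, 0.4, 0.5]
gripper_width: 0.0598
finger_force: 0.0
```

Request:
apply_moves([
  [0,0,0,0,0,0],
  [0,0,0,0,0,0],
  [0,0,0,0,0,0],
  [0,0,0,0,0,0],
  [0,0,0,0,0,0],
  [0,0,0,0,0,0],
], gripper=1)

```text
clock: 14.57
ee_pos: [0.6435, 0.0194, -0.0003]
orientation: [-0.017, 1.0, -0.0, 0.001]
contact_force: [-0.3, 0.3, 6.2]
gripper_width: 0.0328
finger_force: 41.9
```

```bash
python3 go.py .465 -.338 -.002
```

```text
t 14.57 p [ 6.435e-01  1.940e-02 -3.000e-04] yaw -178.04 z [ 0.002 -0.    -1.   ] q [-0.17  0.3  -0.07  1.21 -0.   -0.21] F [-0.3  0.3  6.2] w 0.0328 ff 41.89044713973999
to [0.465, -0.338, -0.002] tool shift cm [ 19.06 -35.11   0.16]
```

Request:
apply_moves([
  [0,0,-0.6,0,0,0],
  [0,0,-1.5,0,0,0],
  [0,0,-2.2,0,0,0],
  [0,0,-2.2,0,0,0],
  [0,0,-2.2,0,0,0],
  [0,0,-2.2,0,0,0],
  [0,0,-2.2,0,0,0],
  [0,0,-2,0,0,0],
  [0.5,-1,-1,0,0,0],
  [1.2,-2.1,0,0,0,0],
  [1.5,-2.8,0,0,0,0],
  [1.5,-2.8,0,0,0,0],
])

```text
clock: 15.57
ee_pos: [0.5975, -0.07, 0.1592]
orientation: [-0.018, 1.0, -0.0, -0.0]
contact_force: [0.1, -1.0, -0.5]
gripper_width: 0.0328
finger_force: 41.2
```

Request:
apply_moves([
  [1.5,-2.8,0,0,0,0],
  [1.5,-2.8,0,0,0,0],
  [1.5,-2.8,0,0,0,0],
  [1.5,-2.8,0,0,0,0],
  [1.5,-2.8,0,0,0,0],
  [1.5,-2.8,0,0,0,0],
  [1.5,-2.8,0,0,0,0],
  [1.5,-2.8,0,0,0,0],
  [1.5,-2.8,0,0,0,0],
  [0.8,-1.2,0,0,0,0],
  [0,0,0,0,0,0],
])

```text
clock: 16.48
ee_pos: [0.4625, -0.3403, 0.1589]
orientation: [-0.015, 1.0, 0.0, -0.001]
contact_force: [0.4, 0.4, -0.8]
gripper_width: 0.0332
finger_force: 41.2
```

```bash
python3 go.py .465 -.338 .012
```

```text
t 16.48 p [ 0.4625 -0.3403  0.1589] yaw -178.26 z [-0.001  0.    -1.   ] q [-0.86  0.02 -0.08  1.47 -0.   -0.89] F [ 0.4  0.4 -0.8] w 0.0332 ff 41.24878942966461
to [0.465, -0.338, 0.012] tool shift cm [-0.28  0.22 14.69]
```

Request:
apply_moves([
  [0,0,1,0,0,0],
  [-0.2,0.2,2,0,0,0],
  [0,0,2.2,0,0,0],
  [0,0,2.2,0,0,0],
  [0,0,2.2,0,0,0],
  [0,0,2.0,0,0,0],
  [0,0,1.6,0,0,0],
  [0,0,1.0,0,0,0],
  [0,0,0.4,0,0,0],
  [0,0,0,0,0,0],
])

```text
clock: 17.32
ee_pos: [0.4665, -0.3344, 0.0125]
orientation: [-0.018, 1.0, 0.001, -0.001]
contact_force: [-0.4, -0.2, 0.3]
gripper_width: 0.033
finger_force: 41.2
```

Request:
apply_moves([
  [0,0,0,0,0,0],
  [0,0,0,0,0,0],
  [0,0,0,0,0,0],
  [0,0,0,0,0,0],
  [0,0,-1,0,0,0],
  [0,0,-2,0,0,0],
  [0,0,-2.5,0,0,0],
  [0,0,-2.5,0,0,0],
  [0,0,-2.5,0,0,0],
  [0,0,-2.5,0,0,-0.087],
  [0,0,-2,0,0,-0.1],
  [0,0,-1,0,0,-0.1],
], gripper=6)

```text
clock: 18.32
ee_pos: [0.4675, -0.3367, 0.1781]
orientation: [-0.162, 0.987, -0.002, 0.001]
contact_force: [-0.1, 0.4, -0.2]
gripper_width: 0.0602
finger_force: 0.0
```

Request:
apply_moves([
  [0,0,0,0,0,-0.12],
  [0,0,0,0,0,-0.12],
  [0,0,0,0,0,-0.12],
  [0,0,0,0,0,-0.12],
  [0,0,0,0,0,-0.12],
  [0,0,0,0,0,-0.12],
  [0,0,0,0,0,-0.12],
  [0,0,0,0,0,-0.12],
  [0,0,0,0,0,-0.12],
  [0,0,0,0,0,-0.12],
  [0,0,0,0,0,0],
], gripper=7)

```text
clock: 19.23
ee_pos: [0.4667, -0.3358, 0.1747]
orientation: [-0.691, 0.723, -0.0, -0.0]
contact_force: [-0.8, -0.1, -0.4]
gripper_width: 0.07
finger_force: 0.0
```

```bash
python3 - <<'E'
from h import *
p=ctrl.camera_params("top"); im,d=ctrl.grab_frame("top"); W=cloud(p,d)
t=W[(abs(W[...,0]-.508)<.09)&(abs(W[...,1]+.338)<.06)&(W[...,2]>.02)&(W[...,2]<.08)]
for s in (t[:,0]<.51,t[:,0]>=.51): print("in tub",s.sum(),np.round(np.median(t[s],0),3))
E
python3 go.py .559 .06 .17
```

```text
in tub 383 [ 0.467 -0.333  0.03 ]
in tub 393 [ 0.557 -0.335  0.031]
t 19.28 p [ 0.4667 -0.3358  0.1745] yaw -92.96 z [ 0.001 -0.001 -1.   ] q [-0.85  0.02 -0.05  1.5  -0.   -2.37] F [ 0.7  0.3 -0.5] w 0.07 ff 0.0
to [0.559, 0.06, 0.17] tool shift cm [-40.01  -7.17   0.43]
```

Both offcuts are in the tub. On to the block.

Request:
apply_moves([
  [-1,-0.2,0,0,0,0],
  [-2,-0.4,0,0,0,0],
  [-3,-0.5,0,0,0,0],
  [-3,-0.5,0,0,0,0],
  [-3,-0.5,0,0,0,0],
  [-3,-0.5,0,0,0,0],
  [-3,-0.5,0,0,0,0],
  [-3,-0.6,0,0,0,0],
  [-3,-0.6,0,0,0,0],
  [-3,-0.6,0,0,0,0],
  [-3,-0.6,0,0,0,0],
  [-3,-0.6,0,0,0,0],
])

```text
clock: 20.28
ee_pos: [0.5439, -0.0069, 0.1741]
orientation: [-0.688, 0.726, -0.0, 0.0]
contact_force: [1.5, -1.1, -0.7]
gripper_width: 0.0702
finger_force: 0.0
```

Request:
apply_moves([
  [-3,-0.6,0,0,0,0],
  [-2.5,-0.5,0,0,0,0],
  [-1.5,-0.5,0,0,0,0],
  [0,0,0,0,0,0],
  [0,0,0,0,0,0],
  [0,0,0,0,0,0],
])

```text
clock: 20.78
ee_pos: [0.5631, 0.0598, 0.1737]
orientation: [-0.689, 0.725, -0.0, -0.0]
contact_force: [0.3, -0.1, -0.0]
gripper_width: 0.0704
finger_force: 0.0
```

```bash
cat > blk.py <<'E'
from h import *
def top(n,z0=.095,z1=.11):
    p=ctrl.camera_params(n); im,d=ctrl.grab_frame(n); W=cloud(p,d)
    m=((W[...,2]>z0)&(W[...,2]<z1)&(abs(W[...,0]-.56)<.05)&(abs(W[...,1]-.06)<.05)).astype(np.uint8)
    h=cv2.cvtColor(im,cv2.COLOR_RGB2HSV); m&=(h[...,1]>60).astype(np.uint8)
    k,l,st,_=cv2.connectedComponentsWithStats(m)
    if k<2: print(n,"none");return
    i=1+st[1:,4].argmax(); P=W[l==i]; print(n,"block top",rect(P),"z",np.round(np.median(P[:,2]),4),st[i])
top("wrist"); top("top")
E
python3 blk.py; python3 go.py .559 .06 .06; python3 tips.py
```

```text
wrist block top (array([559.5,  59.9]), array([39.6, 44. ]), 87.0) z 0.1017 [ 259  185   59   52 2887]
top none
t 20.88 p [0.5632 0.0592 0.1737] yaw -92.96 z [ 0. -0. -1.] q [-0.13 -0.   -0.07  1.5  -0.   -1.65] F [-0.3 -0.3  0.6] w 0.0694 ff 0.0
to [0.559, 0.06, 0.06] tool shift cm [-0.06  0.42 11.37]
```

Request:
apply_moves([
  [0,0.2,1,0,0,0],
  [0,0.2,2,0,0,0],
  [0,0,2,0,0,0],
  [0,0,2,0,0,0],
  [0,0,1.6,0,0,0],
  [0,0,1.4,0,0,0],
  [0,0,1.2,0,0,0],
  [0,0,1,0,0,0],
  [0,0,0.8,0,0,0],
  [0,0,0.5,0,0,0],
  [0,0,0.2,0,0,0],
  [0,0,0,0,0,0],
])

```text
clock: 21.98
ee_pos: [0.5594, 0.0602, 0.0365]
orientation: [-0.689, 0.724, 0.0, -0.0]
contact_force: [-0.5, -0.2, 0.2]
gripper_width: 0.0699
finger_force: 0.0
```

Request:
apply_moves([
  [0,0,0,0,0,0],
  [0,0,0,0,0,0],
  [0,0,0,0,0,0],
  [0,0,0,0,0,0],
  [0,0,0,0,0,0],
  [0,0,0,0,0,0],
], gripper=3, force=40)

```text
clock: 22.48
ee_pos: [0.56, 0.0601, 0.0374]
orientation: [-0.689, 0.724, -0.001, 0.0]
contact_force: [-0.8, 0.2, 5.8]
gripper_width: 0.0436
finger_force: 41.0
```

```bash
python3 go.py .5595 .0599 .037
python3 - <<'E'
from h import *
a,_=ctrl.grab_frame("side"); b,_=ctrl.grab_frame("wrist")
a=cv2.resize(a[190:290,200:333],(400,300),interpolation=cv2.INTER_CUBIC)
cv2.imwrite("pics/g1.png",np.hstack([cv2.resize(b,(400,300)),a])[:,:,::-1])
E
```

```text
t 22.48 p [0.56   0.0601 0.0374] yaw -92.84 z [ 0.001 -0.    -1.   ] q [-0.13  0.03 -0.29  1.25 -0.   -1.65] F [-0.8  0.2  5.8] w 0.0436 ff 40.997204035520554
to [0.5595, 0.0599, 0.037] tool shift cm [0.02 0.05 0.04]
```

View pics/g1.png

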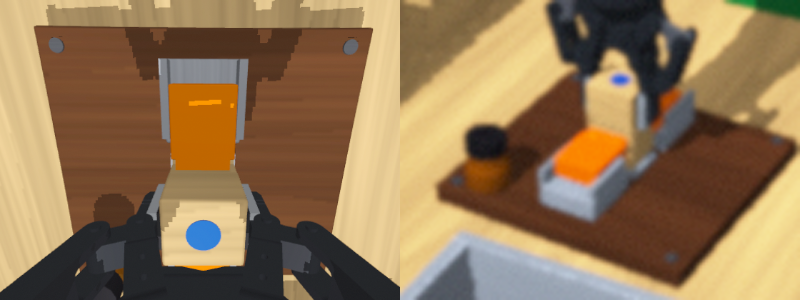

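Block gripped (43.6 mm, dot at (204,235) centred between the pads; the side view confirms). Rocking toward the right cheek (tool +x = jig −y) first.

Request:
apply_moves([
  [0.15,0,0,0,0,0],
  [0.2,0,0,0,0,0],
  [0.2,0,0,0,0,0],
  [0.2,0,0,0,0,0],
  [0.2,0,0,0,0,0],
  [0.2,0,0,0,0,0],
  [0.15,0,0,0,0,0],
  [0.1,0,0,0,0,0],
  [0,0,0,0,0,0],
  [0,0,0,0,0,0],
])

```text
clock: 23.42
ee_pos: [0.5597, 0.049, 0.0377]
orientation: [-0.69, 0.724, 0.001, 0.003]
contact_force: [0.9, 13.9, 6.9]
gripper_width: 0.0438
finger_force: 41.1
```

```bash
cat > chk.py <<'E'
from h import *
yaw=np.radians(-3); J=np.array([.5595,.0599]); ax=np.array([[np.cos(yaw),np.sin(yaw)],[-np.sin(yaw),np.cos(yaw)]])
def loc(W): return np.dstack([(W[...,:2]-J)@ax.T,W[...,2]])*1000
# along-y profile of orange cheek tops, and block top tilt from the wrist/top/side depth
for n in ("wrist","side"):
    p=ctrl.camera_params(n); im,d=ctrl.grab_frame(n); L=loc(cloud(p,d)); h=cv2.cvtColor(im,cv2.COLOR_RGB2HSV)
    org=(h[...,0]<16)&(h[...,1]>200)&(h[...,2]>90)&(abs(L[...,0])<22)&(abs(L[...,1])<95)&(L[...,2]>50)&(L[...,2]<66)
    for s in (-1,1):
        Y=L[org&(L[...,1]*s>5)]
        if len(Y)>30: print(n,"cheek","+y" if s>0 else "-y","y range",np.round(np.percentile(Y[:,1],[1,99]),1),"z",np.round(np.median(Y[:,2]),1),len(Y))
    b=(h[...,0]>10)&(h[...,0]<30)&(h[...,1]>50)&(h[...,1]<190)&(abs(L[...,0])<21)&(abs(L[...,1])<50)&(L[...,2]>80)
    dot=(h[...,0]>100)&(h[...,0]<130)&(h[...,1]>130)&(abs(L[...,1])<50)&(L[...,2]>80)
    if dot.sum()>5: print(n,"dot",np.round(np.median(L[dot],0),1))
    if n=="wrist":
        P=L[b|dot]; zt=np.percentile(P[:,2],97); P=P[P[:,2]>zt-14]
        # fit the top plane robustly
        for _ in range(6):
            A=np.c_[P[:,:2],np.ones(len(P))]; c=np.linalg.lstsq(A,P[:,2],rcond=None)[0]; r=P[:,2]-A@c; P=P[(abs(r)<max(1.5,1.5*r.std()))]
        print("block top slope deg x,y",np.round(np.degrees(np.arctan(c[:2])),1),"z at J",round(c[2],1),len(P))
E
python3 chk.py; python3 go.py
```

```text
wrist cheek -y y range [-76.7 -29.8] z 57.5 46
wrist dot [ -0.  -11.7 103. ]
block top slope deg x,y [0.1 8.2] z at J 104.3 11100
side cheek +y y range [22.  76.1] z 55.8 65
t 23.52 p [0.5597 0.049  0.0377] yaw -92.74 z [ 0.003  0.005 -1.   ] q [-0.15  0.03 -0.29  1.25  0.01 -1.67] F [ 1.4 14.   7.2] w 0.0436 ff 41.089950438254164
```

Request:
apply_moves([
  [0.2,0,0,0,0,0],
  [0.2,0,0,0,0,0],
  [0.1,0,0,0,0,0],
  [0,0,0,0,0,0],
  [0,0,0,0,0,0],
])

```text
clock: 23.93
ee_pos: [0.5594, 0.0439, 0.0375]
orientation: [-0.69, 0.724, 0.001, 0.003]
contact_force: [1.7, 12.7, 5.7]
gripper_width: 0.0435
finger_force: 41.2
```

```bash
python3 chk.py; python3 go.py
```

```text
wrist cheek -y y range [-79.6 -31.9] z 57.3 52
wrist dot [ -0.  -17.1 103.2]
block top slope deg x,y [ 0.1 11.9] z at J 106.3 11254
side cheek +y y range [25.5 77.7] z 56.8 61
t 24.03 p [0.5594 0.0439 0.0375] yaw -92.74 z [ 0.002  0.005 -1.   ] q [-0.16  0.02 -0.3   1.25  0.01 -1.68] F [ 1.4 13.4  6.4] w 0.0437 ff 41.21301804436371
```

The right cheek has moved back (tilt 11.9°). Now the other way, the same distance past centre.

Request:
apply_moves([
  [-0.2,0,0,0,0,0],
  [-0.4,0,0,0,0,0],
  [-0.4,0,0,0,0,0],
  [-0.4,0,0,0,0,0],
  [-0.4,0,0,0,0,0],
  [-0.3,0,0,0,0,0],
  [-0.3,0,0,0,0,0],
  [-0.3,0,0,0,0,0],
  [-0.3,0,0,0,0,0],
  [-0.3,0,0,0,0,0],
  [-0.2,0,0,0,0,0],
  [0,0,0,0,0,0],
])

```text
clock: 25.03
ee_pos: [0.5608, 0.0735, 0.0376]
orientation: [-0.689, 0.725, -0.002, -0.002]
contact_force: [-1.6, -12.1, 8.1]
gripper_width: 0.0435
finger_force: 41.3
```

```bash
python3 chk.py; python3 go.py
```

```text
wrist cheek -y y range [-78.9 -24.6] z 57.7 105
wrist dot [-1.000e-01  1.550e+01  1.038e+02]
block top slope deg x,y [-0.  -9.7] z at J 106.0 9177
side cheek -y y range [-72.3 -27.2] z 57.3 33
side cheek +y y range [26.5 83.7] z 56.4 77
side dot [ -1.7  16.4 103.7]
t 25.13 p [0.5608 0.0734 0.0375] yaw -92.95 z [ 0.001 -0.006 -1.   ] q [-0.1   0.04 -0.28  1.25 -0.01 -1.62] F [ -1.7 -12.7   8.7] w 0.0434 ff 41.34595960378647
```

Request:
apply_moves([
  [-0.2,0,0,0,0,0],
  [-0.2,0,0,0,0,0],
  [0,0,0,0,0,0],
  [0,0,0,0,0,0],
])

```text
clock: 25.47
ee_pos: [0.5611, 0.0773, 0.0375]
orientation: [-0.689, 0.725, -0.002, -0.002]
contact_force: [-1.6, -12.9, 7.3]
gripper_width: 0.0434
finger_force: 41.3
```

```bash
python3 chk.py; python3 go.py .5595 .0599 .037
```

```text
wrist cheek -y y range [-79.3 -24.5] z 57.7 143
wrist dot [-1.000e-01  1.960e+01  1.039e+02]
block top slope deg x,y [  0.  -12.5] z at J 107.8 8715
side cheek -y y range [-74.4 -23.8] z 57.0 40
side cheek +y y range [27. 84.] z 56.7 72
side dot [ -1.9  19.4 103. ]
t 25.57 p [0.5611 0.0773 0.0375] yaw -92.96 z [ 0.001 -0.006 -1.   ] q [-0.09  0.04 -0.28  1.25 -0.01 -1.61] F [ -1.7 -12.2   7.6] w 0.0436 ff 41.2644177780021
to [0.5595, 0.0599, 0.037] tool shift cm [1.75 0.07 0.06]
```

Both sides are done (−12.5°). Bring it upright.

Request:
apply_moves([
  [0.2,0,0,0,0,0],
  [0.3,0,0,0,0,0],
  [0.3,0,0,0,0,0],
  [0.3,0,0,0,0,0],
  [0.3,0,0,0,0,0],
  [0.3,0,0,0,0,0],
  [0.2,0,0,0,0,0],
  [0.1,0,0,0,0,0],
  [0,0,0,0,0,0],
  [0,0,0,0,0,0],
])

```text
clock: 26.4
ee_pos: [0.5596, 0.0619, 0.0367]
orientation: [-0.69, 0.724, 0.001, 0.001]
contact_force: [0.5, 6.9, 2.1]
gripper_width: 0.0436
finger_force: 41.4
```

```bash
python3 chk.py; python3 go.py .5595 .0599 .037
```

```text
wrist cheek -y y range [-79.4 -26.7] z 57.3 93
wrist dot [ -0.7   1.8 103.7]
block top slope deg x,y [-0.1 -1.4] z at J 103.3 10454
side cheek +y y range [24.8 84.6] z 55.9 66
side dot [ -0.9   1.6 103.1]
t 26.5 p [0.5596 0.0619 0.0367] yaw -92.78 z [ 0.001  0.003 -1.   ] q [-0.12  0.03 -0.29  1.25  0.   -1.65] F [1.1 7.2 2.6] w 0.0433 ff 41.38161622694497
to [0.5595, 0.0599, 0.037] tool shift cm [ 0.2   0.   -0.03]
```

Request:
apply_moves([
  [0.2,0,0,0,0,0],
  [0.2,0,0,0,0,0],
  [0,0,0,0,0,0],
  [0,0,0,0,0,0],
])

```text
clock: 26.83
ee_pos: [0.5594, 0.0579, 0.0366]
orientation: [-0.69, 0.724, 0.001, 0.001]
contact_force: [1.1, 7.9, 2.7]
gripper_width: 0.0438
finger_force: 41.4
```

```bash
python3 chk.py; python3 go.py .5595 .0599 .037
```

```text
wrist cheek -y y range [-79.4 -33.5] z 57.5 85
wrist dot [ -0.7  -3.  103.7]
block top slope deg x,y [-0.1  1.8] z at J 103.3 10732
side cheek +y y range [27.7 83.8] z 56.2 62
t 26.93 p [0.5594 0.0579 0.0366] yaw -92.78 z [ 0.001  0.003 -1.   ] q [-0.13  0.03 -0.29  1.25  0.   -1.65] F [1.9 8.1 1.7] w 0.0438 ff 41.395525240095594
to [0.5595, 0.0599, 0.037] tool shift cm [-0.2  -0.   -0.03]
```

Request:
apply_moves([
  [-0.2,0,0,0,0,0],
  [-0.15,0,0,0,0,0],
  [0,0,0,0,0,0],
  [0,0,0,0,0,0],
])

```text
clock: 27.27
ee_pos: [0.5594, 0.0597, 0.0363]
orientation: [-0.689, 0.724, -0.0, -0.0]
contact_force: [2.7, 0.8, -2.7]
gripper_width: 0.0435
finger_force: 41.0
```

```bash
python3 chk.py; python3 go.py .5595 .0599 .037
```

```text
wrist cheek -y y range [-75.7 -32. ] z 57.5 62
wrist dot [ -0.7  -0.8 103.3]
block top slope deg x,y [-0.1  1.5] z at J 102.9 10700
side cheek +y y range [26.9 84.3] z 55.9 59
side dot [ -2.9   1.  104. ]
t 27.37 p [0.5594 0.0597 0.0363] yaw -92.85 z [-0.  0. -1.] q [-0.13  0.03 -0.29  1.25  0.   -1.65] F [ 3.5  0.3 -3.3] w 0.044 ff 41.085993465967476
to [0.5595, 0.0599, 0.037] tool shift cm [-0.02 -0.01 -0.07]
```

Force is near zero and it's about upright. Lift slowly through the nose height, watching the force.

Request:
apply_moves([
  [0,0,-0.1,0,0,0],
  [0,0,-0.2,0,0,0],
  [0,0,-0.2,0,0,0],
  [0,0,-0.2,0,0,0],
  [0,0,-0.2,0,0,0],
  [0,0,-0.2,0,0,0],
  [0,0,-0.1,0,0,0],
  [0,0,0,0,0,0],
])

```text
clock: 28.03
ee_pos: [0.5594, 0.0597, 0.0489]
orientation: [-0.689, 0.724, -0.0, 0.0]
contact_force: [-0.1, 0.3, -2.0]
gripper_width: 0.0438
finger_force: 41.8
```

```bash
python3 chk.py; python3 go.py
```

```text
wrist cheek -y y range [-79.3 -28.8] z 57.3 103
wrist dot [ -0.7  -0.9 116. ]
block top slope deg x,y [-0.1  1.4] z at J 115.5 10715
side cheek -y y range [-77.1 -31.7] z 57.8 44
side cheek +y y range [28.8 83.9] z 56.3 65
side dot [ -2.1  -3.2 114.9]
t 28.13 p [0.5593 0.0597 0.0486] yaw -92.84 z [-0. -0. -1.] q [-0.13  0.02 -0.28  1.27 -0.   -1.65] F [-0.1 -0.4 -2.6] w 0.0436 ff 41.84844782052096
```

It's free: 12 mm up and carrying only its weight. Lift the rest and straighten the remaining 1.4°.

Request:
apply_moves([
  [0,0,-0.3,0,0,0],
  [0,0,-0.6,0,0,0],
  [0,0,-0.8,0,0,0],
  [0,0,-0.8,0,0,0],
  [0,0,-0.8,0,0,0],
  [0,0,-0.8,0,0,0],
  [0,0,-0.8,0,0,0],
  [0,0,-0.6,0,0.01,0],
  [0,0,-0.4,0,0.01,0],
  [0,0,-0.3,0,0.005,0],
  [0,0,0,0,0,0],
  [0,0,0,0,0,0],
])

```text
clock: 29.13
ee_pos: [0.5593, 0.06, 0.1104]
orientation: [-0.689, 0.724, -0.009, -0.009]
contact_force: [-0.6, -0.8, -2.0]
gripper_width: 0.0436
finger_force: 41.9
```

```bash
python3 chk.py; python3 go.py
python3 - <<'E'
from h import *
a,_=ctrl.grab_frame("side"); b,_=ctrl.grab_frame("top")
a=cv2.resize(a[180:290,200:347],(400,300),interpolation=cv2.INTER_CUBIC)
cv2.imwrite("pics/f1.png",np.hstack([cv2.resize(b,(400,300)),a])[:,:,::-1])
E
```

```text
wrist cheek -y y range [-79.3 -25.7] z 57.8 2635
wrist dot [ -0.8   1.1 177.4]
block top slope deg x,y [-0.1 -0. ] z at J 177.0 10742
side cheek -y y range [-76.  -21.8] z 57.1 144
side cheek +y y range [27.  84.7] z 57.0 119
side dot [ -1.6   2.  176.6]
t 29.23 p [0.5591 0.0599 0.1101] yaw -92.83 z [-0.002 -0.025 -1.   ] q [-0.11 -0.   -0.19  1.38 -0.02 -1.63] F [-0.5 -0.5 -2.3] w 0.0435 ff 41.8599154567346
```

View pics/f1.png

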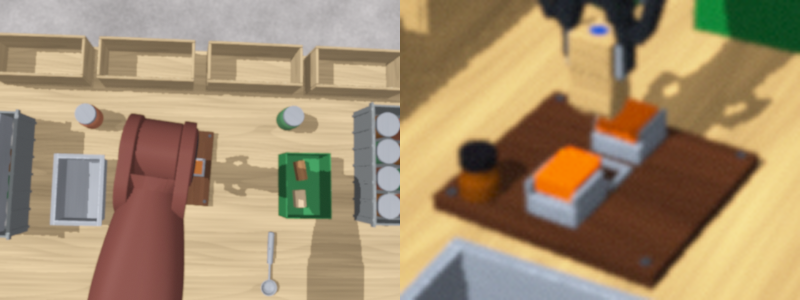

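The picture shows both offcuts in the green tub (at about (301,170) and (299,200)) and the jars standing where they were. The block hangs upright, with its top at z 0.177 and underside at 0.093, 35 mm above the cheeks. Handing in.

```bash
python3 -c "
from cell import ctrl
print(ctrl.sign_off())"
```

```text
the job is handed in; nothing more can be done
None
```

The job is handed in at about 29 s: both offcuts are in the green tub, both cheeks are pushed back, the block is held upright about 35 mm above them, and the three jars were left where they stood.

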